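Clamp the tube in the cam jig

ROBOT

A 6-joint arm with a two-finger parallel gripper is mounted at the origin on the work surface. World frame = base frame: x ahead of the robot, y to its left, z up, the work surface at z = 0. Lengths are in m, angles in rad, forces in N, time in s.
With the tool pointing down it reaches from about 0.4 to 0.925 m from the base axis. Payload 12.5 kg.
Tool frame: the origin (TCP) lies at the very end of the fingers, on their centre line; the grasp point (between the pads) lies 19 mm behind it; z points along the fingers, y is the line along which they close (so a half turn about z gives the same grasp; the last joint's range is limited). The gripper opens to 95 mm and grips with 3 to 60 N. Pads are 20 mm wide; open, the fingers measure 119 mm over their backs; the gripper's body (75 mm by 180 mm) begins 59 mm behind the grasp point.
Start: joints at [1.076, 0.491, 1.559, -0, 1.092, -0.106], TCP at [0.237, 0.578, 0.181] pointing down, gripper open.
Joint ranges: [-3.1, 3.1], [-0.84, 2.19], [0.05, 2.79], [-1.13, 4.28], [0.06, 2.93], [-2.69, 2.69]. Speed limits (rad/s): [2.22, 2.22, 2.79, 3.14, 3.14, 3.14].

INTERFACE

Orientations are given as a unit quaternion [x, y, z, w].
In Python, from plant import env, optics, order, masks_of, mark_of gives the robot as it stands.
- The arm moves only by the tool jog_arm, never from a script. Its argument "targets" is a list of rows, each a list of 3 entries, a list of its own where there are three numbers: the shift along the tool's x, y, z in m, then the turn, a rotation vector about the tool's x, y, z in degrees, then the finger opening in m, from 0 to 0.0951. In form: [[[tx, ty, tz], [wx, wy, wz], hand], ...]. A call has 1 to 12 rows; each row is the pose to reach, as a shift and turn from the pose commanded when the call began, along the tool's axes at that moment; what a row does not reach only later rows make up. A row lasts 1/8 s, in which the tool goes at most 62.5 mm and 10.7 degrees, less where a joint would pass 70% of its speed; a pose out of reach is approached as far as the arm can. A call with a gripper value outside its range is refused whole. The fingers move at their own pace and stop on an object; "newtons" is the grip in N (left out, the last holds). Time passes only in rows, so rows that repeat a pose let the fingers close. It gives the time, the measured TCP pose, the force, the opening and the grip force at its end, in the units of the state.
- env.get_obs(): the state, without advancing time (a new reading comes with each control period).
- optics.snapshot(name): name is "scene" or "side" or "wrist"; returns a dict with "pixels" (400x640x3 uint8, blue, green, red), "K" (3x3 intrinsics, pixels), "rvec" (rotation vector, rad) and "tvec" (3), from world to camera coordinates, as OpenCV has them; the wrist camera has in their place "tool_from_camera" (4x4, takes a point from camera to tool coordinates, whose origin is the TCP and whose axes are the flange's). Camera axes: x right, y down, z forward; pixel columns grow to the right and rows downward; lengths in m; the calibration is good to about 2 mm. A picture is of the moment at which its call begins: read the wrist's pose just before it. There is no depth.
- order.finish_job(): hands the job in; it is judged then, once.
Trained networks look in the newest picture that a camera, given by its name, has taken for a name from the list of things; names that differ only in an ending like _2 or _b are one class to them, and where a whole thing is asked for, a point or a joint stands for the part that bears it (a point fixed in the world has none). Each returns a list of dicts, best first, with "p" (0 to 1); they miss things now and then, are a little off and sometimes report something else, mostly with a low value. They report only what shows in the picture. A call takes as long as a camera call. They do not tell look-alikes from the thing itself.
- masks_of(camera, thing): "pixels" (400x640 bool, what is visible of it).
- mark_of(camera, thing): "location" ([x, y, z] in m, in the coordinates of the camera as it stood for that picture, good to about 4 mm: a listed point, or the origin of a listed thing).
The state is a dict: "clock": time; "q": joint angles; "dq": joint speeds; "tau": joint torques, N m; "tool_pos": TCP position; "ee_rot": TCP orientation; "ft_force": force on the tool from outside, world axes, zero at the start; "ft_torque": the same for the moment, N m; "grip_width": opening from 0.0 (shut) to 1.0 (fully open); "grip_force": force on a finger pad.
Only numpy, scipy, OpenCV 4.12 (cv2) and the standard library are available. Lean on these libraries where they do the work, as an engineer would, in place of code of your own. Each camera call takes 0.05 s, during which the arm holds its last target. There are 200 camera calls.

TASK

Push the square aluminium tube along its lane of the clamping jig until it is fully home against the end stop, then turn the one knob beside it clockwise until its cam nips the tube snugly, and let go so that the tube stays clamped at the stop. Push gently and do not over-tighten: the thin wall dents above about 25 N, and less than 6 N does not hold it. Do not touch the other knobs, and leave the other stock and things where they lie.

Things in the scene. Friction and masses are not known exactly. Their poses are not given: they have to be found in the camera images.
- jig: Fixed aluminium jig plate 260 x 280 x 6 mm on the table; origin at table level; plate spans x -125 to +135, y +-140 mm. Four alike lanes 64 mm apart run along its x, each with one piece of stock, one cam knob and an end stop. The stock lies on the knob's +y side, its centre 18 to 26 mm from the knob's axis in y.
- stop (a point): Point on the jig plate's top at jig x = +100, y = 0 mm, axes as the jig's: the faces of the four steel end stops (24 mm high, one per lane) lie at this x. Stock is home when its far end meets the stop.
- mouth (a point): Point on the jig plate's top at jig x = -30, y = 0 mm: here guide blocks (14 mm high, face 8 mm beyond the knob axis) and fence strips (16 mm high) begin; before it the plate is clear. The sprung strips (12 N/mm) sit on one comb, set sideways by hand each time and not measured: faces anywhere 29.5 to 34 mm beyond the knob axis.
- tube: The job's piece: square aluminium tube 20 x 20 x 140 mm, about 55 g, hollow ends, in any one of the four lanes with 1.5 to 6 mm of side play. Origin at the centre of its underside, x along it, +x towards the end stop. It starts 20 to 55 mm short of the stop, its near end out over the clear front of the plate.
- tube_far (a point): Centre of the tube's far (+x) end face, 10 mm above its underside.
- tube_near (a point): Centre of the tube's near (-x) end face, the one to push, 10 mm above its underside. When home it lies at jig x = -40 mm, 70 mm before the knob's axis.
- knob0: Knob of the lane furthest to jig -y (axis at jig x +30, y -106 mm). All four alike. Origin on the axis at the plate's top, 6 mm above the table. Black bar grip along its own x: 38 long, 14 wide, from 30 to 60 mm above the origin, over a flange of radius 18 at 26 to 30 mm. Seen from above it turns clockwise to tighten.
- knob1: Second knob (axis at jig x +30, y -42 mm). Each stands over a steel cam of radius 15 set 7 mm off the axis, reaching 15 - 7 cos(angle) mm towards the stock; angle 0: bar parallel to the jig's x, cam fully back. It starts 0.35 to 0.55 rad clockwise of that; range 2.6 rad. It bites somewhere between 0.65 and 1.45 rad, as the fence is set: to be felt.
- knob2: Third knob (axis at jig x +30, y +22 mm). Turning free takes 0.08 N m of friction; at rest the felt torque may be anywhere within that either way, so creep forward and compare. Once the cam bites, its force grows by 65 to 80 N per rad and the torque by 0.006 to 0.010 N m per N: 0.2 rad past first bite is about 14 N, 0.16 to 0.23 N m. Let go under 20 N, it stays there; the tube is drawn to the stop.
- knob3: Fourth knob (axis at jig x +30, y +86 mm). The knobs are 64 mm apart: fingers opened much wider than 35 to 40 mm, or swung round with their backs far out, brush the neighbours.
- flat_bar: Bystander: flat aluminium bar 140 x 20 x 6 mm in another lane. Origin at the centre of its underside.
- angle: Bystander: aluminium angle 140 x 20 x 20 mm, 3 mm thick, in another lane. Origin at the centre of its underside.
- channel: Bystander: aluminium U-channel 140 x 20 x 12 mm, open side up, in another lane. Origin at the centre of its underside.
- spool_a: Bystander: empty black plastic spool, diameter 80, 50 mm high, upright on the table.
- spool_b: Bystander: empty grey plastic spool, diameter 80, 50 mm high, upright on the table.
- try_square: Bystander: try square, stock 30 x 90 x 18 mm, blade 160 mm, lying on the table.
- screwdriver: Bystander: screwdriver lying on the table.
- tape_roll: Bystander: roll of tape, diameter 90, 19 mm high, lying on the table.
Things that resemble listed ones, but are neither listed nor needed, are in the scene too. What is shaped like the tube but yellow is not meant.

How it is judged:
By the outcome, as a careful person would: the job done as asked, in the order asked, and still so for the second after the job is handed in, with the robot touching nothing.
It also fails if it takes over 72 s, if anything falls off the work surface, if the arm or the gripper's body presses on something with over 40 N, if the wrist force passes 120 N, or if a joint passes its speed limit or range.

## Working session

There is one attempt and no reset: what is moved stays moved. The work goes in short steps, Python scripts to look and compute and a tool call to move; the robot and the scene stay as the last step left them, time stands still between calls to the robot, and variables do not carry over. Pictures are saved under pics/ and viewed, at most 10 in all, crops included, and the job is handed in when it is done.

Besides the shell and the picture viewer there is one more tool, called as name([rows], argument=value, ...), one row to a line, values as JSON. jog_arm: Moves the arm, as the interface text tells. Its arguments: {"type":"object","properties":{"targets":{"type":"array","items":{"type":"array"}},"newtons":{"type":"number"}},"required":["targets"]}

```bash
ls; mkdir -p pics
cat > h.py <<'E'
import numpy as np, cv2
from scipy.spatial.transform import Rotation as R
from plant import env, optics, order, masks_of, mark_of
def cam2w(s,p,obs=None):
    p=np.array(p)
    if 'rvec' in s:
        M=cv2.Rodrigues(np.array(s['rvec'],float))[0]; return M.T@(p-np.array(s['tvec']).ravel())
    T=np.array(s['tool_from_camera']); q=T[:3,:3]@p+T[:3,3]
    return R.from_quat(obs['ee_rot']).apply(q)+obs['tool_pos']
E
python3 - <<'E'
from h import *
o=env.get_obs(); print(o)
for c in ['scene','side']:
    s=optics.snapshot(c); cv2.imwrite(f'pics/{c}0.png',s['pixels'])
    for t in ['jig','stop','mouth','tube','tube_far','tube_near','knob0','flat_bar','angle','channel']:
        for m in mark_of(c,t)[:5]:
            print(c,t,round(m['p'],2),np.round(cam2w(s,m['location']),3),(lambda u:np.round(u[:2]/u[2]))(np.array(s['K'])@m['location']))
E
```

```text
pics
{'clock': 0.0, 'q': array([ 1.07639447e+00,  4.91546054e-01,  1.55944890e+00,  6.53085486e-06,
        1.09171445e+00, -1.05595895e-01]), 'dq': array([-0.00140099, -0.00014851, -0.00089835,  0.00011938,  0.00039891,
        0.00117321]), 'tau': array([ 3.00042148e-04, -6.12660670e+01, -2.58171684e+01,  6.91851508e-02,
        4.83534706e-02, -9.80039704e-05]), 'tool_pos': array([0.23676624, 0.57810932, 0.18037035]), 'ee_rot': array([ 1.93182245e-01,  9.81162733e-01, -5.32580567e-04, -1.67778216e-04]), 'ft_force': array([ 1.24888953,  0.43829791, -0.06353178]), 'ft_torque': array([-0.04401476, -0.05269705, -0.05856518]), 'grip_force': 0.0, 'grip_width': 1.0020176263980396}
scene jig 0.87 [ 0.609 -0.057 -0.001] [282. 205.]
scene stop 0.95 [ 0.709 -0.068  0.005] [257. 229.]
scene stop 0.42 [ 0.67  -0.019  0.017] [280. 224.]
scene mouth 0.94 [ 0.583 -0.06   0.005] [286. 196.]
scene mouth 0.4 [ 0.519  0.387 -0.001] [440. 258.]
scene tube 0.69 [ 0.597 -0.02   0.006] [295. 206.]
scene tube 0.63 [ 0.361 -0.01  -0.001] [341. 152.]
scene tube_far 0.81 [ 0.29  -0.04   0.009] [344. 131.]
sc
[... 1215 characters left out ...]
.023  0.016] [264. 209.]
side tube_near 0.75 [0.421 0.016 0.011] [344. 198.]
side tube_near 0.73 [ 0.584 -0.065  0.008] [287. 196.]
side tube_near 0.65 [ 0.532 -0.015  0.015] [308. 199.]
side knob0 0.68 [ 0.643 -0.041  0.007] [271. 205.]
side knob0 0.6 [0.647 0.019 0.008] [276. 217.]
side knob0 0.59 [ 0.642 -0.105  0.009] [266. 192.]
side knob0 0.56 [ 0.64  -0.17   0.009] [260. 181.]
side flat_bar 0.63 [ 0.594 -0.146  0.007] [276. 182.]
side flat_bar 0.54 [ 0.709 -0.066  0.005] [249. 206.]
side flat_bar 0.25 [ 0.581 -0.063  0.009] [288. 196.]
side angle 0.54 [ 0.623 -0.087  0.008] [273. 195.]
side angle 0.53 [ 0.612 -0.06   0.002] [279. 200.]
side channel 0.79 [0.595 0.042 0.004] [295. 219.]
```

Run:
```python
import cv2
a=cv2.imread('pics/scene0.png')[100:270,210:400]
cv2.imwrite('pics/c1.png',cv2.resize(a,None,fx=3.5,fy=3.5,interpolation=cv2.INTER_CUBIC)[:600,:800])
```

```text
(no output)
```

View pics/c1.png

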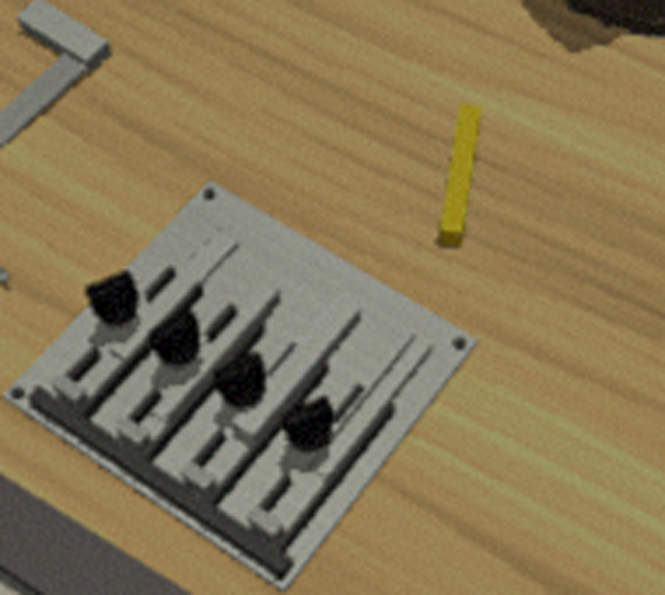

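View pics/scene0.png

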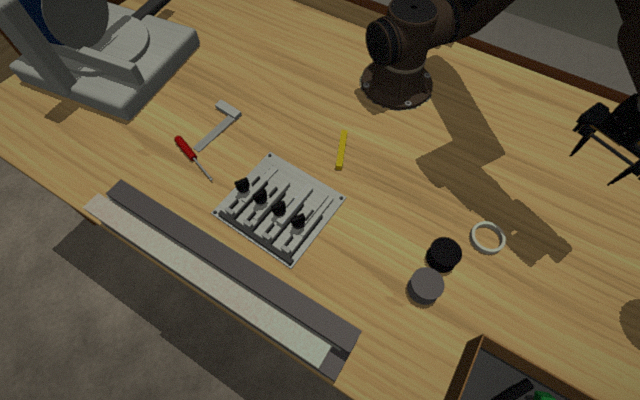

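Candidates, by scene pixel:
- Yellow bar at (341,150). This is the look-alike and is ruled out.
- Flat bar at (259,184).
- Angle at (273,201).
- Channel at (315,215).
- Tube at (295,206), in the knob2 lane. This is my choice, and I'll check it with a close wrist view.

jog_arm([
  [[-0.47,-0.453,-0.07],[0,0,-20],0.03],
  [[-0.47,-0.453,-0.07],[0,0,-20],0.03],
  [[-0.47,-0.453,-0.07],[0,0,-20],0.03],
  [[-0.47,-0.453,-0.07],[0,0,-20],0.03],
  [[-0.47,-0.453,-0.07],[0,0,-20],0.03],
  [[-0.47,-0.453,-0.07],[0,0,-20],0.03],
  [[-0.47,-0.453,-0.07],[0,0,-20],0.03],
  [[-0.47,-0.453,-0.07],[0,0,-20],0.03],
  [[-0.47,-0.453,-0.07],[0,0,-20],0.03],
  [[-0.47,-0.453,-0.07],[0,0,-20],0.03],
  [[-0.47,-0.453,-0.07],[0,0,-20],0.03],
  [[-0.47,-0.453,-0.07],[0,0,-20],0.03],
])

```text
clock: 2.6
tool_pos: [0.5007, -0.0207, 0.2509]
ee_rot: [0.021, 1.0, -0.0, 0.0]
ft_force: [-0.0, 0.4, -0.3]
grip_width: 0.314
grip_force: 0.0
```

```bash
cat > look.py <<'E'
from h import *
import sys
o=env.get_obs(); s=optics.snapshot('wrist'); cv2.imwrite(f'pics/{sys.argv[1]}.png',s['pixels'])
print(o['clock'],o['tool_pos'],o['ee_rot'],o['q'],o['ft_force'],o['ft_torque'])
print(np.round(s['tool_from_camera'],3))
for t in ['jig','stop','mouth','tube','tube_far','tube_near','knob0','flat_bar','angle','channel']:
    for m in mark_of('wrist',t)[:5]:
        print(t,round(m['p'],2),np.round(cam2w(s,m['location'],o),4),(lambda u:np.round(u[:2]/u[2]))(np.array(s['K'])@m['location']))
E
python3 look.py w1
```

```text
2.6 [ 0.50067891 -0.02070617  0.2508529 ] [ 2.13649652e-02  9.99771736e-01 -1.00262489e-05  1.21967004e-04] [-1.73234063e-01  2.42192981e-01  1.75704242e+00  1.87811364e-05
  1.14211309e+00 -1.70130501e+00] [-0.02767818  0.41746632 -0.29914487] [0.05540878 0.04936675 0.05636798]
[[-0.001 -0.967 -0.255  0.072]
 [ 1.    -0.001 -0.    -0.001]
 [ 0.    -0.255  0.967 -0.204]
 [ 0.     0.     0.     1.   ]]
jig 0.9 [ 0.6103 -0.0628  0.0012] [294. 245.]
stop 0.72 [ 0.7121 -0.0665  0.0074] [296. 311.]
mouth 0.97 [ 0.5813 -0.0596  0.0103] [295. 228.]
tube 0.87 [ 0.6008 -0.0209  0.0076] [323. 239.]
tube 0.77 [ 0.3573 -0.0127  0.001 ] [322.  52.]
tube 0.24 [ 0.7076 -0.0665  0.0088] [295. 309.]
tube_far 0.87 [ 0.6691 -0.0204  0.018 ] [326. 287.]
tube_far 0.54 [ 0.5989 -0.0204  0.0089] [324. 239.]
tube_far 0.32 [ 0.5942 -0.1467  0.007 ] [233. 239.]
tube_far 0.21 [0.519  0.3883 0.0021] [627. 168.]
tube_near 0.94 [ 0.5318 -0.0159  0.0175] [325. 193.]
tube_near 0.7 [ 0.6434 -0.0394  0.0055] [312. 267.]
tube_near 0.6 [ 0.6101 -0.061  -0.0012] [296. 245.]
tube_near 0.57 [0.4187 0.0161 0.0089] [347. 102.]
tube_near 0.45 [ 0.594  -0.1467  0.0067] [233. 238.]
knob0 0.86 [ 0.6466 -0.0396  0.0079] [312. 270.]
knob0 0.44 [0.645  0.0189 0.005 ] [352. 267.]
flat_bar 0.95 [ 0.5966 -0.1465  0.0088] [233. 241.]
angle 0.82 [ 0.6155 -0.0839  0.0058] [279. 251.]
channel 0.67 [0.5929 0.0437 0.0095] [370. 233.]
```

View pics/w1.png

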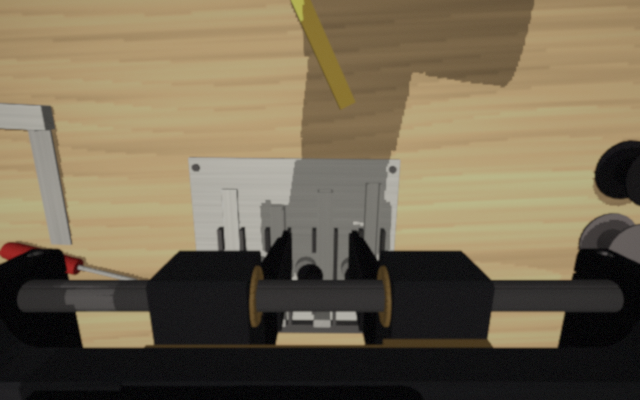

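Run:
```python
import cv2
a=cv2.imread('pics/w1.png')[150:290,185:405]
a=cv2.convertScaleAbs(a,alpha=1.5)
cv2.imwrite('pics/c2.png',cv2.resize(a,None,fx=3.6,fy=3.6,interpolation=cv2.INTER_CUBIC))
```

```text
(no output)
```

View pics/c2.png

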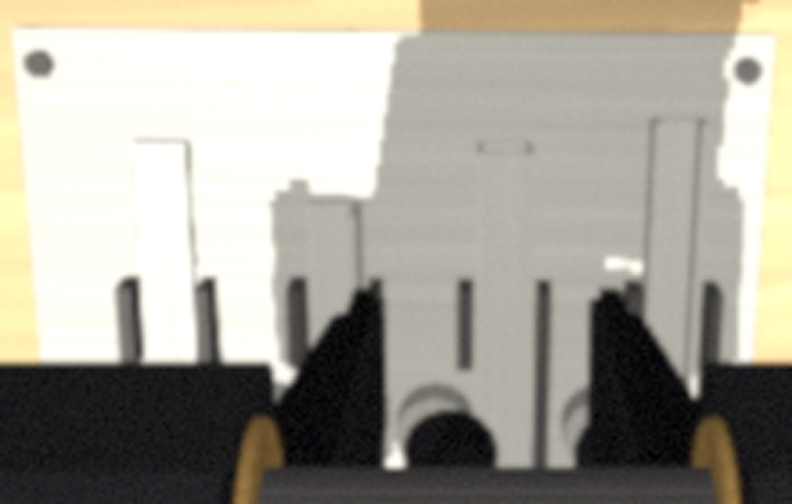

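The close crop shows a boxed hollow end at wrist pixel (325,191) in the third lane, beside the knob at (312,267). The flat bar is at (233,239), the angle at (279,251) and the channel at (370,233). The chosen piece is the tube, so I descend in front of its near end with the fingers shut.

jog_arm([
  [[-0.002,0.003,0.06],[0,0,0],0],
  [[-0.002,0.003,0.12],[0,0,0],0],
  [[-0.002,0.003,0.18],[0,0,0],0],
  [[-0.002,0.003,0.22],[0,0,0],0],
  [[-0.002,0.003,0.238],[0,0,0],0],
  [[-0.002,0.003,0.238],[0,0,0],0],
  [[-0.002,0.003,0.238],[0,0,0],0],
])

```text
clock: 4.03
tool_pos: [0.5027, -0.0161, 0.0137]
ee_rot: [0.02, 1.0, -0.0, 0.001]
ft_force: [-0.7, -0.2, -0.4]
grip_width: 0.007
grip_force: 0.0
```

```bash
python3 look.py w2 | grep -v -e angle -e channel -e flat
```

```text
4.025 [ 0.50269618 -0.01605175  0.0136874 ] [ 1.98030376e-02  9.99803757e-01 -2.83295754e-05  5.35223817e-04] [-1.63384116e-01  5.70492134e-01  2.01221509e+00  1.83420235e-04
  5.57817901e-01 -1.69472734e+00] [-0.73879521 -0.19300337 -0.41260186] [0.00902554 0.02690267 0.03579483]
[[-0.001 -0.967 -0.255  0.072]
 [ 1.    -0.001 -0.    -0.001]
 [ 0.    -0.255  0.967 -0.204]
 [ 0.     0.     0.     1.   ]]
tube 0.58 [ 0.5989 -0.0222  0.0081] [318. 354.]
tube_near 0.83 [0.4196 0.0152 0.0118] [370.  90.]
```

jog_arm([
  [[-0.008,-0.001,0],[0,0,0],0],
  [[-0.014,-0.001,0],[0,0,0],0],
  [[-0.018,-0.001,0],[0,0,0],0],
  [[-0.022,-0.001,0],[0,0,0],0],
  [[-0.026,-0.001,0],[0,0,0],0],
  [[-0.03,-0.001,0],[0,0,0],0],
  [[-0.034,-0.001,0],[0,0,0],0],
  [[-0.038,-0.001,0],[0,0,0],0],
  [[-0.042,-0.001,0],[0,0,0],0],
  [[-0.046,-0.001,0],[0,0,0],0],
  [[-0.05,-0.001,0],[0,0,0],0],
])

```text
clock: 5.95
tool_pos: [0.5524, -0.0191, 0.0129]
ee_rot: [0.02, 1.0, 0.0, 0.0]
ft_force: [-0.4, 1.0, 0.2]
grip_width: 0.006
grip_force: 0.0
```

jog_arm([
  [[-0.0015,0,0],[0,0,0],0],
  [[-0.003,0,0],[0,0,0],0],
  [[-0.004,0,0],[0,0,0],0],
  [[-0.005,0,0],[0,0,0],0],
])

```text
clock: 6.45
tool_pos: [0.5572, -0.0192, 0.0129]
ee_rot: [0.02, 1.0, 0.0, -0.0]
ft_force: [0.1, 0.1, 0.1]
grip_width: 0.005
grip_force: 0.0
```

Run:
```python
from h import *
for c in ['scene','side']:
    s=optics.snapshot(c)
    for t in ['tube','tube_far','tube_near']:
        for m in mark_of(c,t)[:3]:
            print(c,t,round(m['p'],2),np.round(cam2w(s,m['location']),4))
o=env.get_obs();print(o['tool_pos'],o['ft_force'],o['ft_torque'])
```

```text
scene tube 0.85 [ 0.596  -0.0193  0.0076]
scene tube 0.63 [ 0.3603 -0.0112 -0.0011]
scene tube_far 0.7 [ 0.2914 -0.0395  0.0075]
scene tube_far 0.36 [ 6.157e-01 -8.820e-02 -4.000e-04]
scene tube_near 0.81 [ 0.5281 -0.0152  0.0096]
scene tube_near 0.75 [0.4179 0.0174 0.009 ]
scene tube_near 0.58 [ 0.6214 -0.3673 -0.0048]
side tube 0.87 [ 0.3612 -0.0165 -0.0028]
side tube 0.79 [ 0.6005 -0.0237  0.0069]
side tube_far 0.72 [ 0.2934 -0.0394  0.0075]
side tube_far 0.57 [ 0.671  -0.0218  0.0139]
side tube_near 0.72 [ 0.5275 -0.0125  0.0168]
side tube_near 0.63 [0.4239 0.0154 0.0087]
[ 0.5571122  -0.01923441  0.01292155] [ 0.49518175 -0.20600685 -0.68254859] [ 0.05127425 -0.02018704 -0.01489357]
```

Run:
```python
from h import *
a=optics.snapshot('side')['pixels'][130:270,210:390]
cv2.imwrite('pics/c3.png',cv2.resize(a,None,fx=4.2,fy=4.2,interpolation=cv2.INTER_CUBIC))
```

```text
(no output)
```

View pics/c3.png

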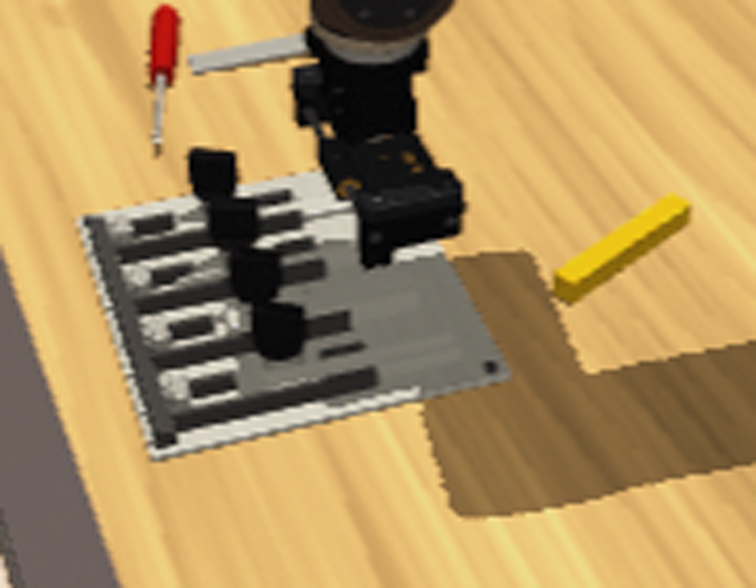

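Run:
```python
from h import *
o=env.get_obs();print(o['tool_pos'],o['q'],o['ee_rot'])
pts=np.array([o['tool_pos'],[.557,-.019,.035],[.532,-.017,.026],[.532,-.017,.006],[.5275,-.0125,.0168]])
for c in ['side','scene']:
    s=optics.snapshot(c)
    p=cv2.projectPoints(pts,np.array(s['rvec'],float),np.array(s['tvec'],float),np.array(s['K']),None)[0][:,0]
    print(c,p.round(1).tolist())
    if c=='scene': a=s['pixels'][120:240,230:370]; b=cv2.resize(a,None,fx=5,fy=5,interpolation=cv2.INTER_CUBIC); cv2.imwrite('pics/c4.png',cv2.convertScaleAbs(b,alpha=1.6))
```

```text
[ 0.55711759 -0.01922568  0.01291191] [-1.53031035e-01  6.22289804e-01  1.87752023e+00  1.25235402e-04
  6.41837525e-01 -1.68420914e+00] [ 1.98579633e-02  9.99802810e-01  4.08002346e-05 -2.22306041e-05]
side [[299.9, 201.2], [299.9, 195.7], [307.7, 196.5], [307.8, 201.4], [309.6, 199.3]]
scene [[303.0, 194.7], [302.8, 190.6], [308.4, 186.2], [308.6, 189.9], [310.7, 187.5]]
```

View pics/c4.png

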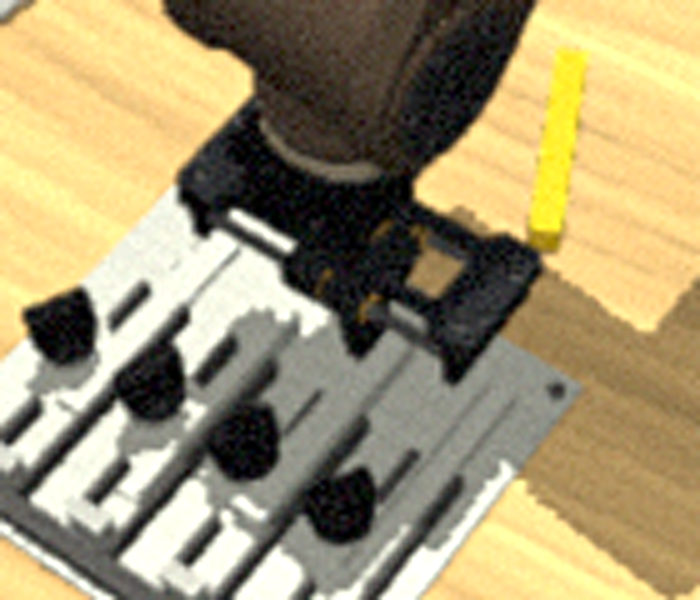

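```bash
python3 look.py w3 | tail -n +5
python3 - <<'E'
import cv2
a=cv2.imread('pics/w3.png'); cv2.imwrite('pics/c5.png',cv2.convertScaleAbs(a,alpha=1.8))
E
```

```text
[ 0.    -0.255  0.967 -0.204]
 [ 0.     0.     0.     1.   ]]
jig 0.25 [ 0.5797 -0.0605  0.0084] [260. 262.]
mouth 0.83 [ 0.5781 -0.0605  0.0096] [259. 261.]
tube_near 0.58 [ 0.5291 -0.0182  0.0191] [321. 189.]
knob0 0.84 [ 0.636  -0.1704  0.008 ] [112. 341.]
knob0 0.69 [ 0.6352 -0.1054  0.0068] [204. 336.]
flat_bar 0.85 [ 0.5917 -0.1466  0.0066] [135. 282.]
channel 0.7 [0.5895 0.0472 0.0086] [423. 270.]
```

View pics/c5.png

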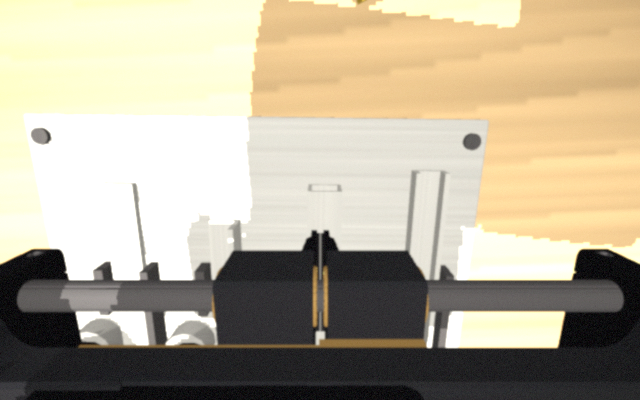

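Run:
```python
from h import *
s=optics.snapshot('wrist');T=np.array(s['tool_from_camera']);K=np.array(s['K']);print(K.round(1).tolist())
for x in (-.01,0,.01):
  for z in (0,-.02,-.04,-.06):
    p=T[:3,:3].T@(np.array([x,0,z])-T[:3,3]);u=K@p;print(x,z,(u[:2]/u[2]).round(1))
g=cv2.cvtColor(s['pixels'],cv2.COLOR_BGR2GRAY)
print(g[180:262:3,306:338:2])
```

```text
[[341.8, 0.0, 319.9], [0.0, 341.8, 202.2], [0.0, 0.0, 1.0]]
-0.01 0 [321.  244.7]
-0.01 -0.02 [321.1 257.6]
-0.01 -0.04 [321.2 273.3]
-0.01 -0.06 [321.4 292.8]
0 0 [321.  229.9]
0 -0.02 [321.1 241.5]
0 -0.04 [321.2 255.6]
0 -0.06 [321.4 273.3]
0.01 0 [321.  214.7]
0.01 -0.02 [321.1 224.9]
0.01 -0.04 [321.2 237.5]
0.01 -0.06 [321.4 253.1]
[[129 128 128 128 128 128 129 128 129 129 128 129 129 129 129 128]
 [128 125 120 122 124 122 123 124 125 126 126 124 125 124 126 125]
 [126 109  96 120 128 128 127 129 129 128 131 130 129 128 127 123]
 [126 104  96 119 127 128 126 128 127 129 129 130 129 129 128 122]
 [130 130 128 125 126 125 125 127 126 125 128 128 127 125 127 126]
 [131 132 131 129 130 129 128 130 131 129 130 131 130 130 129 129]
 [129 133 130 129 129 130 130 131 129 129 131 130 131 130 130 129]
 [128 131 130 129 130 129 129 130 129 128 130 131 130 130 129 128]
 [129 133 131 130 129 130 129 130 129 128 130 131 131 130 128 128]
 [125 131 131 129 129 130 128 131 129 130 130 130 130 130 129 129]
 [127 131 130 129 130 128 128 130 129 130 131 131 130 130 129 128]
 [129 132 129 129 128 1
[... 416 characters left out ...]
  53  31  64 125 129 129 127]
 [126 132 109  33  14  14  40  73  36  11  12  41 115 129 128 128]
 [115  91  47  10  14  12  33  67  27  12   5  15  56  98 120 127]
 [ 50  12  10   9  10  14  32  68  29   9  12   8   7  12  70 124]
 [ 18  12   7  12  11   9  32  68  26   9   7   4   5  11  18  92]
 [  6  14   7   5   7  14  33  67  27  10   6   6   8   8   7  47]
 [ 12   9  13   8  10  15  32  68  22  16   8  10  15  10  13  12]
 [ 22  19  19  19  15  14  32  68  29  14  16  17  21  17  18  15]
 [ 18  18  15  22  13  16  32  69  29   9  16  16  19  21  21  19]
 [ 21  18  21  21  14  16  33  68  29  11  16  23  16  21  17  20]
 [ 21  20  20  16  17   8  35  68  28  10  14  19  24  20  19  19]]
```

Run:
```python
from h import *
s=optics.snapshot('scene');r=R.from_quat([.193182,.981163,0,0]);t=np.array([.23677,.57811,.18037])
L=[[0,y,z] for y in(-.0475,-.0595,.0475,.0595) for z in (0,-.03,-.06)]
pts=r.apply(L)+t
p=cv2.projectPoints(pts,np.array(s['rvec'],float),np.array(s['tvec'],float),np.array(s['K']),None)[0][:,0]
for a,b in zip(L,p):print(a,b.round(1))
a=cv2.imread('pics/scene0.png')[90:200,560:640];cv2.imwrite('pics/c6.png',cv2.convertScaleAbs(cv2.resize(a,None,fx=5,fy=5,interpolation=cv2.INTER_CUBIC),alpha=2))
```

```text
[0, -0.0475, 0] [564.9 162.9]
[0, -0.0475, -0.03] [572.1 155.5]
[0, -0.0475, -0.06] [579.7 147.7]
[0, -0.0595, 0] [560.8 159.6]
[0, -0.0595, -0.03] [567.8 152.2]
[0, -0.0595, -0.06] [575.2 144.4]
[0, 0.0475, 0] [599.  189.8]
[0, 0.0475, -0.03] [607.6 182.9]
[0, 0.0475, -0.06] [616.6 175.6]
[0, 0.0595, 0] [603.5 193.3]
[0, 0.0595, -0.03] [612.3 186.5]
[0, 0.0595, -0.06] [621.6 179.3]
```

View pics/c6.png

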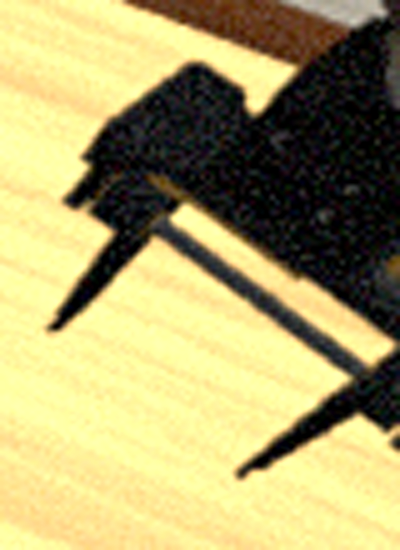

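The pictures show the real fingertips ending about 30 mm behind the reported TCP. In scene0 the tips are at (571,156) and (608,185), and the projection at z −30 mm gives (572,156) and (608,183). The fingers therefore passed above the tube without touching it. I'll back off, go 25 mm lower and push again.

jog_arm([
  [[0.03,0,0],[0,0,0],0],
  [[0.055,0,0],[0,0,0],0],
  [[0.055,0,0],[0,0,0],0],
  [[0.055,0,0.01],[0,0,0],0],
  [[0.055,0,0.017],[0,0,0],0],
  [[0.055,0,0.021],[0,0,0],0],
  [[0.055,0,0.025],[0,0,0],0],
  [[0.055,0,0.025],[0,0,0],0],
])

```text
clock: 8.65
tool_pos: [0.5021, -0.017, -0.0124]
ee_rot: [0.02, 1.0, 0.0, -0.0]
ft_force: [0.1, -1.1, -0.5]
grip_width: 0.004
grip_force: 0.0
```

jog_arm([
  [[-0.006,0,0],[0,0,0],0],
  [[-0.012,0,0],[0,0,0],0],
  [[-0.016,0,0],[0,0,0],0],
  [[-0.019,0,0],[0,0,0],0],
  [[-0.022,0,0],[0,0,0],0],
  [[-0.025,0,0],[0,0,0],0],
  [[-0.028,0,0],[0,0,0],0],
  [[-0.031,0,0],[0,0,0],0],
  [[-0.034,0,0],[0,0,0],0],
])

```text
clock: 9.78
tool_pos: [0.5364, -0.0184, -0.0121]
ee_rot: [0.02, 1.0, 0.0, 0.0]
ft_force: [-0.7, 0.1, -0.4]
grip_width: 0.005
grip_force: 0.2
```

```bash
python3 look.py w4 | grep -e tube -e stop -e mouth
```

```text
tube_near 0.67 [0.4224 0.0145 0.0098] [380.  19.]
```

jog_arm([
  [[-0.003,0,0],[0,0,0],0],
  [[-0.006,0,0],[0,0,0],0],
  [[-0.009,0,0],[0,0,0],0],
  [[-0.012,0,0],[0,0,0],0],
  [[-0.014,0,0],[0,0,0],0],
  [[-0.016,0,0],[0,0,0],0],
])

```text
clock: 11.08
tool_pos: [0.5522, -0.019, -0.0121]
ee_rot: [0.02, 1.0, 0.0, -0.0]
ft_force: [-1.6, 0.4, -0.5]
grip_width: 0.004
grip_force: 0.2
```

jog_arm([
  [[-0.001,0,0],[0,0,0],0],
  [[-0.002,0,0],[0,0,0],0],
  [[-0.003,0,0],[0,0,0],0],
])

```text
clock: 11.45
tool_pos: [0.5552, -0.0192, -0.012]
ee_rot: [0.02, 1.0, 0.0, 0.0]
ft_force: [-0.3, -0.4, -1.2]
grip_width: 0.002
grip_force: 0.1
```

jog_arm([
  [[-0.001,0,0],[0,0,0],0],
  [[-0.002,0,0],[0,0,0],0],
  [[-0.003,0,0],[0,0,0],0],
])

```text
clock: 11.82
tool_pos: [0.5582, -0.0193, -0.0121]
ee_rot: [0.02, 1.0, 0.0, 0.0]
ft_force: [0.2, -0.3, 0.2]
grip_width: 0.006
grip_force: 0.1
```

Run:
```python
from h import *
for c in ['scene','side']:
    s=optics.snapshot(c)
    for t in ['tube','tube_far','tube_near']:
        for m in mark_of(c,t)[:3]:
            print(c,t,round(m['p'],2),np.round(cam2w(s,m['location']),4))
```

```text
scene tube 0.9 [ 0.6394 -0.0209  0.0066]
scene tube 0.82 [ 0.3584 -0.0134 -0.0016]
scene tube_far 0.72 [ 0.7094 -0.0638  0.0022]
scene tube_far 0.67 [ 0.7116 -0.0236  0.0133]
scene tube_far 0.51 [ 0.2905 -0.0436  0.0086]
scene tube_near 0.57 [ 0.5691 -0.0172  0.0127]
scene tube_near 0.48 [0.4191 0.0201 0.0075]
side tube 0.74 [ 0.361  -0.013  -0.0014]
side tube 0.57 [ 0.6429 -0.0216  0.0063]
side tube_far 0.72 [ 0.7092 -0.0226  0.016 ]
side tube_far 0.56 [ 0.2934 -0.0394  0.0092]
side tube_near 0.88 [0.421  0.0147 0.0107]
side tube_near 0.53 [ 0.5726 -0.0169  0.0159]
```

Tube moved; nearly home (far end ≈0.710). Creep on until the stop is felt.

jog_arm([
  [[-0.0007,0,0],[0,0,0],0],
  [[-0.0014,0,0],[0,0,0],0],
])

```text
clock: 12.48
tool_pos: [0.5596, -0.0193, -0.0121]
ee_rot: [0.02, 1.0, 0.0, -0.0]
ft_force: [-0.7, 0.4, 0.4]
grip_width: 0.004
grip_force: 0.2
```

jog_arm([
  [[-0.0007,0,0],[0,0,0],0],
  [[-0.0014,0,0],[0,0,0],0],
])

```text
clock: 12.72
tool_pos: [0.561, -0.0194, -0.0121]
ee_rot: [0.02, 1.0, 0.0, 0.0]
ft_force: [-0.5, 0.1, -0.8]
grip_width: 0.003
grip_force: 0.2
```

jog_arm([
  [[-0.0007,0,0],[0,0,0],0],
  [[-0.0014,0,0],[0,0,0],0],
])

```text
clock: 12.98
tool_pos: [0.5617, -0.0194, -0.0121]
ee_rot: [0.02, 1.0, 0.0, -0.001]
ft_force: [-4.4, -0.4, 3.0]
grip_width: 0.006
grip_force: 2.2
```

jog_arm([
  [[-0.0006,0,0],[0,0,0],0],
  [[-0.0012,0,0],[0,0,0],0],
])

```text
clock: 13.22
tool_pos: [0.5618, -0.0193, -0.0123]
ee_rot: [0.02, 1.0, 0.0, -0.002]
ft_force: [-8.9, -0.6, 5.3]
grip_width: 0.007
grip_force: 4.6
```

The tube is home at the stop, with a firm push of about 9 N. I'll back off, rise and move above knob2.

jog_arm([
  [[0.015,0,0],[0,0,0],0],
  [[0.02,0,-0.03],[0,0,0],0],
  [[0.02,0,-0.09],[0,0,0],0.0],
  [[0.01,0,-0.15],[0,0,0],0.036],
  [[-0.04,-0.01,-0.18],[0,0,8],0.036],
  [[-0.0815,-0.019,-0.18],[0,0,17],0.036],
  [[-0.0815,-0.019,-0.18],[0,0,25.5],0.036],
  [[-0.0815,-0.019,-0.18],[0,0,25.5],0.036],
  [[-0.0815,-0.019,-0.18],[0,0,25.5],0.036],
])

```text
clock: 14.35
tool_pos: [0.644, -0.0416, 0.1679]
ee_rot: [0.238, 0.971, 0.0, -0.0]
ft_force: [0.5, 0.6, 0.3]
grip_width: 0.377
grip_force: 0.0
```

```bash
python3 look.py w5 | grep -v -e angle -e channel -e flat
python3 - <<'E'
from h import *
o=env.get_obs();s=optics.snapshot('wrist');T=np.array(s['tool_from_camera']);K=np.array(s['K']);r=R.from_quat(o['ee_rot'])
for m in masks_of('wrist','knob2')[:4]:
    M=m['pixels'].astype(np.uint8);(c,sz,a)=cv2.minAreaRect(cv2.findNonZero(M));B=cv2.boxPoints((c,sz,a))
    W=[]
    for u,v in [c,*B]:
        d=r.apply(T[:3,:3]@(np.linalg.inv(K)@[u,v,1]));oo=r.apply(T[:3,3])+o['tool_pos'];W.append((oo+d*(.066-oo[2])/d[2])[:2])
    print(m['p'],M.sum(),np.round(c),np.round(sz),a,np.round(W,4).tolist())
c=cv2.imread('pics/w5.png');cv2.imwrite('pics/c7.png',cv2.convertScaleAbs(c,alpha=2))
E
```

```text
14.35 [ 0.64399381 -0.0416222   0.1679379 ] [ 2.38418359e-01  9.71162543e-01  4.01022823e-05 -4.25587066e-06] [-1.66875407e-01  5.32330103e-01  1.52072519e+00  9.09915225e-05
  1.08853993e+00 -1.25624010e+00] [0.45692439 0.63599792 0.33642785] [-0.05827786  0.02914482 -0.05477279]
[[-0.001 -0.967 -0.255  0.072]
 [ 1.    -0.001 -0.    -0.001]
 [ 0.    -0.255  0.967 -0.204]
 [ 0.     0.     0.     1.   ]]
jig 0.71 [ 0.611  -0.0632  0.0008] [289. 162.]
jig 0.66 [0.6486 0.0194 0.0035] [373. 157.]
stop 0.71 [ 0.7128 -0.064   0.0101] [331. 243.]
stop 0.2 [0.6455 0.0197 0.0069] [372. 155.]
mouth 0.74 [ 0.5818 -0.0571  0.008 ] [280. 135.]
tube 0.6 [ 0.6457 -0.0228  0.0054] [337. 173.]
tube_near 0.69 [ 0.5754 -0.0192  0.0154] [309. 112.]
knob0 0.89 [ 0.636  -0.1696  0.0088] [216. 226.]
knob0 0.88 [ 0.6438 -0.0411  0.0055] [321. 180.]
knob0 0.86 [0.6469 0.0185 0.0079] [372. 157.]
knob0 0.83 [ 0.6353 -0.1039  0.0026] [267. 198.]
0.87 1189 [264. 212.] [45. 34.] 70.70995330810547 [[0.6357, -0.0972], [0.6126, -0.109], [0.6173, -0.0772], [0.6595, -0.0852], [0.655, -0.1182]]
0.84 1361 [375. 160.] [43. 42.] 90.0 [[0.64, 0.0155], [0.6142, 0.0073], [0.6315, 0.0401], [0.6667, 0.024], [0.6488, -0.0099]]
0.56 1039 [208. 232.] [37. 34.] 90.0 [[0.6279, -0.1538], [0.605, -0.158], [0.6198, -0.1299], [0.6514, -0.1496], [0.6361, -0.1785]]
```

View pics/c7.png

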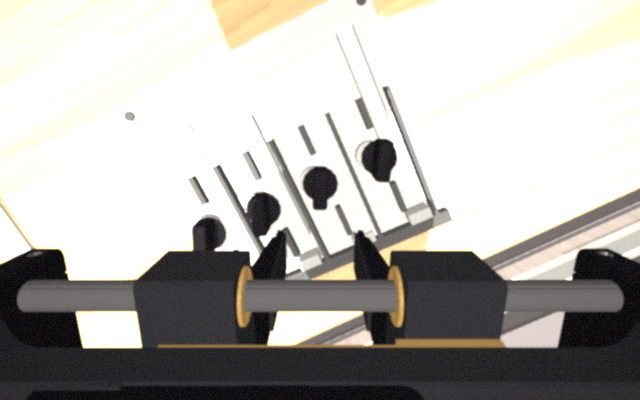

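View: knob2 is at (320,185), and its bar runs straight down the image, so it's lined up with the fingers. The other knobs at (262,210), (208,232) and (378,157) are clear of them. Descending.

jog_arm([
  [[0,0,0.05],[0,0,0],0.036],
  [[0,0,0.095],[0,0,0],0.036],
  [[0,0,0.125],[0,0,0],0.036],
  [[0,0,0.142],[0,0,0],0.036],
  [[0,0,0.15],[0,0,0],0.036],
  [[0,0,0.153],[0,0,0],0.036],
  [[0,0,0.153],[0,0,0],0.036],
])

```text
clock: 15.88
tool_pos: [0.6446, -0.0418, 0.0157]
ee_rot: [0.24, 0.971, 0.0, 0.001]
ft_force: [-0.2, 0.2, 0.0]
grip_width: 0.377
grip_force: 0.0
```

jog_arm([
  [[0,0,0],[0,0,0],0.01],
  [[0,0,0],[0,0,0],0.01],
  [[0,0,0],[0,0,0],0.01],
  [[0,0,0],[0,0,0],0.01],
  [[0,0,0],[0,0,0],0.01],
], newtons=15)

```text
clock: 16.5
tool_pos: [0.6443, -0.0418, 0.0152]
ee_rot: [0.24, 0.971, 0.0, 0.0]
ft_force: [-0.9, -0.1, 4.3]
grip_width: 0.143
grip_force: 15.0
```

```bash
cat > st.py <<'E'
from h import *
o=env.get_obs();e=o['ee_rot'];x=R.from_quat(e).apply([1,0,0])
print(round(o['clock'],2),o['tool_pos'].round(4),'yawx',round(np.arctan2(x[1],x[0]),4),o['ft_force'].round(2),o['ft_torque'].round(3),round(o['grip_width']*95,1),o['grip_force'])
E
python3 st.py
```

```text
16.5 [ 0.6443 -0.0418  0.0152] yawx 2.6568 [-0.86 -0.14  4.33] [-0.038  0.21   0.021] 13.6 14.969166666269302
```

jog_arm([
  [[0,0,0],[0,0,3],0.01],
  [[0,0,0],[0,0,6],0.01],
  [[0,0,0],[0,0,8],0.01],
  [[0,0,0],[0,0,8],0.01],
])

```text
clock: 17.0
tool_pos: [0.6442, -0.042, 0.0152]
ee_rot: [0.307, 0.952, -0.0, 0.0]
ft_force: [-2.3, -1.4, 5.0]
grip_width: 0.144
grip_force: 15.0
```

```bash
python3 st.py
```

```text
17.0 [ 0.6442 -0.042   0.0152] yawx 2.5168 [-2.34 -1.44  5.  ] [-0.402  0.365 -0.02 ] 13.7 14.96381163597107
```

jog_arm([
  [[0,0,0],[0,0,1.5],0.01],
  [[0,0,0],[0,0,3],0.01],
])

```text
clock: 17.25
tool_pos: [0.6442, -0.042, 0.0152]
ee_rot: [0.332, 0.943, -0.0, 0.0]
ft_force: [-2.5, -2.8, 5.3]
grip_width: 0.142
grip_force: 15.0
```

```bash
python3 st.py
```

```text
17.25 [ 0.6442 -0.042   0.0152] yawx 2.4643 [-2.45 -2.77  5.27] [-0.54   0.513  0.1  ] 13.5 14.983539283275604
```

jog_arm([
  [[0,0,0],[0,0,1.5],0.01],
  [[0,0,0],[0,0,3],0.01],
])

```text
clock: 17.5
tool_pos: [0.6441, -0.0421, 0.0152]
ee_rot: [0.357, 0.934, -0.0, -0.0]
ft_force: [-3.6, -2.9, 5.3]
grip_width: 0.148
grip_force: 15.0
```

```bash
python3 st.py
```

```text
17.5 [ 0.6441 -0.0421  0.0152] yawx 2.4119 [-3.58 -2.94  5.31] [-0.634  0.555  0.127] 14.1 14.984076619148254
```

```bash
cat > st.py <<'E'
from h import *
L=[]
for i in range(5):
    o=env.get_obs();L.append(np.r_[o['ft_force'],o['ft_torque']]);optics.snapshot('side')
x=R.from_quat(o['ee_rot']).apply([1,0,0]);a=np.array(L)
print(round(o['clock'],2),o['tool_pos'].round(4),'turned',round(2.6568-np.arctan2(x[1],x[0]),4),a.mean(0).round(3),'tz',a[:,5].round(3),round(o['grip_width']*95,1))
E
python3 st.py
```

```text
17.7 [ 0.6441 -0.0421  0.0152] turned 0.2444 [-2.578 -3.012  5.885 -0.643  0.513  0.02 ] tz [ 0.127  0.004  0.002  0.006 -0.037] 14.0
```

jog_arm([
  [[0,0,0],[0,0,1.5],0.01],
  [[0,0,0],[0,0,3],0.01],
])

```text
clock: 18.0
tool_pos: [0.644, -0.0422, 0.0152]
ee_rot: [0.381, 0.925, -0.0, -0.0]
ft_force: [-3.9, -4.4, 5.2]
grip_width: 0.144
grip_force: 15.0
```

```bash
python3 st.py
```

```text
18.2 [ 0.644  -0.0422  0.0152] turned 0.2967 [-3.36  -3.796  5.646 -0.745  0.602  0.019] tz [ 0.138  0.035 -0.026 -0.031 -0.02 ] 13.5
```

jog_arm([
  [[0,0,0],[0,0,1.5],0.01],
  [[0,0,0],[0,0,3],0.01],
])

```text
clock: 18.5
tool_pos: [0.6439, -0.0423, 0.0152]
ee_rot: [0.405, 0.914, -0.0, -0.0]
ft_force: [-3.8, -4.0, 5.6]
grip_width: 0.145
grip_force: 15.0
```

```bash
python3 st.py
```

```text
18.7 [ 0.6439 -0.0423  0.0152] turned 0.349 [-3.601 -3.999  6.053 -0.861  0.655  0.01 ] tz [ 0.068  0.065  0.039 -0.072 -0.05 ] 13.8
```

jog_arm([
  [[0,-0.0006,0],[0,0,1.5],0.01],
  [[0,-0.0006,0],[0,0,3],0.01],
])

```text
clock: 19.0
tool_pos: [0.6438, -0.0424, 0.0152]
ee_rot: [0.429, 0.903, -0.0, 0.0]
ft_force: [-2.2, -3.3, 5.3]
grip_width: 0.146
grip_force: 15.0
```

```bash
python3 st.py
```

```text
19.2 [ 0.6438 -0.0424  0.0152] turned 0.4017 [-1.793 -3.03   5.733 -0.519  0.386  0.021] tz [ 0.09   0.078 -0.022 -0.024 -0.016] 13.9
```

jog_arm([
  [[0,0,0],[0,0,1.5],0.01],
  [[0,0,0],[0,0,3],0.01],
])

```text
clock: 19.5
tool_pos: [0.6438, -0.0424, 0.0152]
ee_rot: [0.453, 0.892, -0.0, 0.0]
ft_force: [-2.4, -2.9, 5.4]
grip_width: 0.146
grip_force: 15.0
```

```bash
python3 st.py
```

```text
19.7 [ 0.6437 -0.0424  0.0152] turned 0.454 [-2.437 -2.685  5.85  -0.609  0.448  0.02 ] tz [ 0.081  0.069  0.038 -0.076 -0.01 ] 13.7
```

jog_arm([
  [[0,0,0],[0,0,1.5],0.01],
  [[0,0,0],[0,0,3],0.01],
])

```text
clock: 20.0
tool_pos: [0.6437, -0.0425, 0.0152]
ee_rot: [0.476, 0.88, -0.0, 0.0]
ft_force: [-3.3, -3.4, 7.0]
grip_width: 0.147
grip_force: 15.0
```

```bash
python3 st.py
```

```text
20.2 [ 0.6437 -0.0425  0.0152] turned 0.5064 [-3.034 -3.279  6.31  -0.668  0.57   0.034] tz [ 0.069  0.071  0.018  0.023 -0.013] 13.8
```

jog_arm([
  [[0,0,0],[0,0,1.5],0.01],
  [[0,0,0],[0,0,3],0.01],
])

```text
clock: 20.5
tool_pos: [0.6436, -0.0425, 0.0152]
ee_rot: [0.499, 0.867, -0.0, -0.0]
ft_force: [-2.8, -3.3, 6.5]
grip_width: 0.147
grip_force: 15.0
```

```bash
python3 st.py
```

```text
20.7 [ 0.6436 -0.0425  0.0152] turned 0.5587 [-3.457 -3.519  6.367 -0.729  0.631  0.055] tz [0.122 0.113 0.016 0.012 0.012] 14.0
```

jog_arm([
  [[0,0,0],[0,0,1.5],0.01],
  [[0,0,0],[0,0,3],0.01],
])

```text
clock: 21.0
tool_pos: [0.6435, -0.0426, 0.0152]
ee_rot: [0.521, 0.853, -0.0, -0.0]
ft_force: [-3.6, -4.5, 6.5]
grip_width: 0.146
grip_force: 15.0
```

```bash
python3 st.py
```

```text
21.2 [ 0.6435 -0.0426  0.0152] turned 0.611 [-3.469 -4.13   6.979 -0.821  0.74   0.023] tz [ 0.059  0.079  0.001  0.    -0.026] 14.0
```

jog_arm([
  [[0,0,0],[0,0,1.5],0.01],
  [[0,0,0],[0,0,3],0.01],
])

```text
clock: 21.5
tool_pos: [0.6434, -0.0426, 0.0152]
ee_rot: [0.543, 0.84, -0.0, -0.0]
ft_force: [-4.2, -2.6, 7.8]
grip_width: 0.144
grip_force: 15.0
```

```bash
python3 st.py
```

```text
21.7 [ 0.6434 -0.0426  0.0152] turned 0.6634 [-3.823 -3.667  7.16  -0.894  0.802 -0.011] tz [ 0.095  0.037 -0.024 -0.093 -0.073] 14.2
```

jog_arm([
  [[0,-0.0005,0],[0,0,1.5],0.01],
  [[0,-0.0005,0],[0,0,3],0.01],
])

```text
clock: 22.0
tool_pos: [0.6432, -0.0427, 0.0152]
ee_rot: [0.565, 0.825, -0.0, 0.0]
ft_force: [-2.2, -2.7, 6.5]
grip_width: 0.146
grip_force: 15.0
```

```bash
python3 st.py
```

```text
22.2 [ 0.6433 -0.0427  0.0152] turned 0.7158 [-2.484 -3.292  5.791 -0.668  0.52   0.03 ] tz [ 0.088  0.091  0.019 -0.045 -0.003] 14.1
```

jog_arm([
  [[0,0,0],[0,0,1.5],0.01],
  [[0,0,0],[0,0,3],0.01],
])

```text
clock: 22.5
tool_pos: [0.6432, -0.0427, 0.0152]
ee_rot: [0.587, 0.81, -0.0, 0.0]
ft_force: [-3.5, -3.3, 6.4]
grip_width: 0.147
grip_force: 15.0
```

```bash
python3 st.py
```

```text
22.7 [ 0.6432 -0.0427  0.0152] turned 0.7681 [-3.226 -3.429  6.058 -0.754  0.607  0.063] tz [ 0.132  0.138  0.076 -0.016 -0.016] 14.0
```

jog_arm([
  [[0,0,0],[0,0,1.5],0.01],
  [[0,0,0],[0,0,3],0.01],
])

```text
clock: 23.0
tool_pos: [0.643, -0.0428, 0.0152]
ee_rot: [0.607, 0.794, -0.0, -0.0]
ft_force: [-3.5, -4.5, 7.3]
grip_width: 0.146
grip_force: 15.0
```

```bash
python3 st.py
```

```text
23.2 [ 0.6431 -0.0428  0.0152] turned 0.8204 [-3.801 -3.843  6.835 -0.805  0.689  0.094] tz [0.222 0.129 0.058 0.018 0.041] 14.0
```

jog_arm([
  [[0,0,0],[0,0,1],0.01],
  [[0,0,0],[0,0,2],0.01],
])

```text
clock: 23.5
tool_pos: [0.6429, -0.0429, 0.0152]
ee_rot: [0.621, 0.784, -0.0, -0.0]
ft_force: [-3.6, -4.5, 6.0]
grip_width: 0.144
grip_force: 15.0
```

```bash
python3 st.py
```

```text
23.7 [ 0.643  -0.0428  0.0152] turned 0.8551 [-3.81  -4.043  6.707 -0.848  0.784  0.148] tz [0.17  0.19  0.135 0.114 0.13 ] 13.5
```

jog_arm([
  [[0,0,0],[0,0,1],0.01],
  [[0,0,0],[0,0,2],0.01],
])

```text
clock: 24.0
tool_pos: [0.6429, -0.0428, 0.0152]
ee_rot: [0.635, 0.773, -0.0, -0.0]
ft_force: [-4.0, -4.6, 6.3]
grip_width: 0.146
grip_force: 15.0
```

```bash
python3 st.py
```

```text
24.2 [ 0.6429 -0.0429  0.0152] turned 0.8899 [-4.062 -4.394  6.838 -0.882  0.811  0.165] tz [0.18  0.254 0.119 0.13  0.142] 14.0
```

The bite is clear. It began at about 0.70 rad turned, and the torque is now about 0.22 N·m moving at 0.89 rad turned. That puts the cam force at about 14 N, so I'll release and rise.

jog_arm([
  [[0,0,0],[0,0,0],0.025],
  [[0,0,0],[0,0,0],0.034],
  [[0,0,0],[0,0,0],0.034],
  [[0,0,-0.02],[0,0,0],0.034],
  [[0,0,-0.07],[0,0,0],0.034],
  [[0,0,-0.13],[0,0,0],0.034],
  [[0,0,-0.19],[0,0,0],0.034],
  [[0,0,-0.19],[0,0,0],0.034],
])

```text
clock: 25.25
tool_pos: [0.6452, -0.0424, 0.2099]
ee_rot: [0.635, 0.773, 0.002, 0.004]
ft_force: [-1.3, 0.2, -0.1]
grip_width: 0.356
grip_force: 0.0
```

```bash
python3 look.py w6 | grep -e tube -e knob
python3 - <<'E'
from h import *
for c in ['scene','side']:
    s=optics.snapshot(c)
    for t in ['tube','tube_far','tube_near','stop']:
        for m in mark_of(c,t)[:2]:
            print(c,t,round(m['p'],2),np.round(cam2w(s,m['location']),4))
c=cv2.imread('pics/w6.png');cv2.imwrite('pics/c8.png',cv2.convertScaleAbs(c,alpha=1.5))
E
```

```text
tube 0.96 [ 0.357  -0.0103  0.0006] [78. 97.]
tube 0.85 [ 0.6452 -0.0199  0.0069] [323. 154.]
tube_far 0.82 [ 0.7145 -0.0221  0.0194] [381. 169.]
tube_far 0.64 [ 0.2941 -0.0422  0.0086] [ 17. 114.]
tube_near 0.88 [ 0.5755 -0.0126  0.0151] [264. 137.]
tube_near 0.66 [0.4193 0.0163 0.0089] [131.  83.]
tube_near 0.38 [ 0.5941 -0.1465  0.0111] [263. 245.]
knob0 0.96 [0.6447 0.0207 0.0039] [329. 119.]
knob0 0.88 [ 0.6371 -0.1079  0.0042] [303. 221.]
knob0 0.63 [ 0.6448 -0.041   0.0056] [319. 171.]
knob0 0.58 [ 0.6369 -0.1656  0.0078] [294. 264.]
scene tube 0.81 [ 0.3615 -0.0103 -0.0011]
scene tube 0.65 [ 0.6411 -0.0194  0.0055]
scene tube_far 0.71 [ 0.2919 -0.0411  0.0089]
scene tube_far 0.55 [ 0.7156 -0.018   0.0125]
scene tube_near 0.86 [ 0.5715 -0.0122  0.0101]
scene tube_near 0.8 [0.4187 0.0185 0.0122]
scene stop 0.62 [ 0.7077 -0.0636  0.0041]
side tube 0.77 [ 3.574e-01 -1.590e-02  1.000e-04]
side tube 0.65 [ 0.6476 -0.0204  0.006 ]
side tube_far 0.71 [ 0.7178 -0.02    0.0146]
side tube_far 0.63 [ 0.2961 -0.041   0.0066]
side tube_near 0.81 [0.4244 0.0177 0.0088]
side tube_near 0.53 [ 0.5718 -0.0154  0.0151]
side stop 0.77 [ 0.7108 -0.0672  0.007 ]
```

View pics/c8.png

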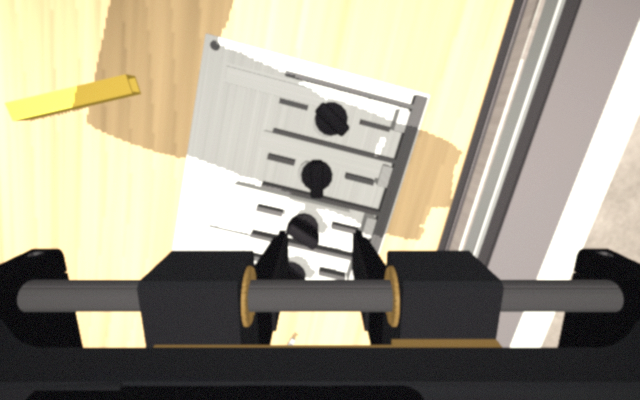

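The picture shows the tube along (264,137)–(381,169), against its stop. Knob2 at (316,178) has kept its turned angle, and the other knobs haven't moved. Handing in.

```bash
python3 -c "
from h import *
print(order.finish_job())"
```

```text
the job is handed in; nothing more can be done
None
```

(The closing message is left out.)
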